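# Thread the spindle through the leaning reel stand

## Robot

A 6-joint arm with a two-finger parallel gripper is mounted at the origin on a cart in front of the work surface, level with it; the furniture and walls round the work are solid. World frame = base frame: x ahead of the robot, y to its left, z up, the work surface at z = 0. Lengths are in m, angles in rad, forces in N, time in s.
With the tool pointing down it reaches from about 0.425 to 1.125 m from the base axis. Payload 14.9 kg.
Tool frame: the origin (TCP) lies on the centre line of the jaws, within the pads' length; the fingertips stand 17 mm ahead of it and the grasp point (between the pads) lies 2 mm behind it (robot.finger_overhang is the distance from the TCP to the fingertips, in m); z points along the fingers, y is the line along which they close (so a half turn about z gives the same grasp; the last joint's range is limited). The gripper opens to 91 mm and grips with 3 to 60 N. Pads are 32 mm wide; open, the fingers measure 118 mm over their backs; the gripper's body (76 mm by 178 mm) begins 60 mm behind the grasp point.
Start: joints at [-1.293, 0.379, 1.734, -0, 1.028, -0.033], TCP at [0.214, -0.666, 0.231] pointing down, gripper open.
Joint ranges: [-2.77, 2.77], [-0.74, 2.19], [0, 2.66], [-1.06, 4.2], [0.31, 2.87], [-3.08, 3.08]. Speed limits (rad/s): [1.89, 1.89, 2.39, 3.14, 3.14, 3.14].

## Interface

Orientations are given as a rotation vector (axis times angle).
In Python, from plant import robot, capture, camera_params, order, readout gives the robot as it stands. Calls block until the motion is done:
- robot.move_ptp(position, orientation): joint-space move of the TCP to a pose.
- robot.move_straight(position, feed=0.15, rot=None): straight line of the TCP; rot=None keeps the orientation; feed is the mean speed in m/s.
- robot.set_joints(angles): joint-space move.
- robot.move_gripper(opening, grip_force=None): opening from 0.0 (shut) to 1.0 (fully open); grip_force is the grip in N (None keeps the last); returns when the fingers have stopped.
- robot.sleep(seconds).
- robot.solve_ik(position, orientation): joint angles nearest the present ones, or None.
- capture(name): name is "scene" or "top" or "wrist"; returns (picture, depth): 480x640x3 uint8, red, green, blue; 480x640 float32, m along the optical axis (not along the pixel's ray), 0 where there is no reading.
- camera_params(name): a dict with "camera_matrix" (3x3 intrinsics, pixels), "k1" (the pictures are not rectified: a ray, as slopes to the right and down, at radius r is drawn at 1 + k1 r^2 times it, then the intrinsics apply), "world_from_camera" (4x4, takes a point from camera to world coordinates). Camera axes: x right, y down, z forward; pixel columns grow to the right and rows downward; lengths in m; the calibration is good to about 2 mm. A picture is of the moment at which its call begins: read the wrist's pose just before it. camera_params takes no time and is no camera call; for the wrist camera it gives the pose at the moment of the call.
A pose or a line that the arm cannot do raises robot.PlanningError and nothing moves.
- order.finish_job(): hands the job in; it is judged then, once.
Readings, each from a call of its own:
- readout.current_time_s(): time.
- readout.current_qpos(): joint angles.
- readout.current_qvel(): joint speeds.
- readout.current_joint_efforts(): joint torques, N m.
- readout.current_eef_pos(): TCP position.
- readout.current_orientation(): TCP orientation.
- readout.current_ft_force(): force on the tool from outside, world axes, zero at the start.
- readout.current_wrist_torque(): the same for the moment, N m.
- readout.current_finger_gap(): opening from 0.0 (shut) to 1.0 (fully open).
- readout.current_finger_force(): force on a finger pad.
Only numpy, scipy, OpenCV 4.12 (cv2) and the standard library are available. Lean on these libraries where they do the work, as an engineer would, in place of code of your own. Each camera call takes 0.05 s, during which the arm holds its last target. There are 200 camera calls.

## Task

Take the steel spindle out of its black rest by its orange handle and thread it down through the upper bearing, the blue reel and the lower bearing of the leaning reel stand, keeping hold of it and without ramming the bearings, until its collar sits flush on the upper bearing plate; only then let go, never letting the spindle drop or slide in by itself. The bearing head can stand anywhere along its sideways slide, so find the hole by feel or by sight; leave the bottle, capacitor, tape roll and book where they are.

Things in the scene. Friction and masses are not known exactly. Their poses are not given: they have to be found in the camera images.
- spindle: Loose spindle 180 mm long, 0.15 kg (varies), upright in the rest at any turn. Origin: centre of the nose tip (bottom end); z along the shaft to the handle. Steel shaft 12 mm diameter, nose tapered over 10 mm to a 6 mm flat end. Collar 32 mm diameter at z=125-130 mm. Square orange handle 24x24 mm (faces along x and y) at z=130-180 mm: grip about z=155 mm.
- spindle_shoulder (a point): On the spindle: centre of the collar's underside (spindle z=125 mm), the face that must land on the upper bearing plate. Axes as the spindle's.
- spindle_rest: Fixed black block 70x70 mm, 55 mm high, origin at the centre of its underside. Round hole 15 mm diameter in the middle of its top, 45 mm deep (hole floor 10 mm above the table): the spindle stands in it.
- reel_stand: Fixed steel stand. Base plate x=-62 to 112, y=-75 to 75 mm, 12 mm thick; origin at table level, x to its back. A grey bed plate leans 30 degrees, top towards -x, and carries the aluminium bearing head on two level guide rods along y; highest point about 160 mm, nothing above the head. The head slides stiffly: 3 N along y moves it, so a nose caught in a hole's edge draws it into line.
- bed_axis (a point): Fixed to the bed, NOT to the head: centre of the upper bearing hole's mouth (upper face of the top plate) if the head stood at mid-slide. z up along the bearing axis (30 degrees from vertical, leaning to the stand's -x), y along the slide (level). The head starts anywhere within 18 mm to either side along y; this offset is not reported. Seated: spindle shoulder at z=0, tip at z=-125 mm.
- lower_axis (a point): Also fixed to the bed, axes as bed_axis: centre of the lower bearing hole's mouth at mid-slide, 80 mm below bed_axis along z. Both plates are 70x70x10 mm with a 15 mm hole (1.5 mm chamfer on top); between them, 15 to 75 mm below bed_axis, turns a blue reel, 50 mm diameter, with a 16 mm hole. All three holes share one axis, at x=0, and move together with the head.
- ipa_bottle: Bystander: white cleaner bottle with red cap and needle spout, 40x40x115 mm, origin at the centre of its underside. Leave alone.
- capacitor: Bystander: blue can capacitor, 32 mm diameter, 45 mm high, standing, origin at the centre of its underside. Leave alone.
- blue_tape: Bystander: roll of blue tape lying flat, 68 mm across, 19 mm high, origin at the centre of its underside. Leave alone.
- red_book: Bystander: small red and white book lying flat, 82x121x22 mm, origin at the centre of its underside. Leave alone.
There are look-alikes about, which are no part of the job. There is more than one size of the spindle; the job needs the smaller.

How it is judged:
By the outcome, as a careful person would: the job done as asked, in the order asked, and still so for the second after the job is handed in, with the robot touching nothing.
It also fails if it takes over 58 s, if anything falls off the work surface, if the arm or the gripper's body presses on something with over 40 N, if the wrist force passes 120 N, or if a joint passes its speed limit or range.

## Working session

There is one attempt and no reset: what is moved stays moved. The work goes in short steps, each a Python script; the robot and the scene stay as the last script left them, time stands still between calls to the robot, and variables do not carry over. Pictures are saved under pics/ and viewed, at most 10 in all, crops included, and the job is handed in when it is done.

```bash
ls; mkdir -p pics; python3 - <<'E'
from plant import robot, capture, camera_params, order, readout
import cv2,numpy as np
for n in("scene","top"):
    p,d=capture(n); cv2.imwrite(f"pics/{n}0.png",p[:,:,::-1]); np.savez(f"{n}0.npz",p=p,d=d,**{k:np.array(v) for k,v in camera_params(n).items()})
    print(n,camera_params(n))
print(readout.current_time_s())
E
```

```text
pics
scene {'camera_matrix': array([[522.16802748,   0.        , 322.58385982],
       [  0.        , 522.16802748, 233.1345271 ],
       [  0.        ,   0.        ,   1.        ]]), 'k1': 0.033777999023648364, 'world_from_camera': array([[-0.83116603, -0.34947092,  0.43247325, -0.03426234],
       [-0.55602334,  0.52385731, -0.6452996 ,  0.80595978],
       [-0.00104083, -0.77681632, -0.62972638,  0.88642013],
       [ 0.        ,  0.        ,  0.        ,  1.        ]])}
top {'camera_matrix': array([[433.15353578,   0.        , 324.28936476],
       [  0.        , 433.15353578, 234.34699218],
       [  0.        ,   0.        ,   1.        ]]), 'k1': -0.0022764634212324645, 'world_from_camera': array([[-0.01847381, -0.98914697,  0.14576349,  0.38424011],
       [-0.99976544,  0.01662691, -0.01387879,  0.00915576],
       [ 0.01130457, -0.1459857 , -0.98922211,  0.99088422],
       [ 0.        ,  0.        ,  0.        ,  1.        ]])}
0.1
```

View pics/scene0.png

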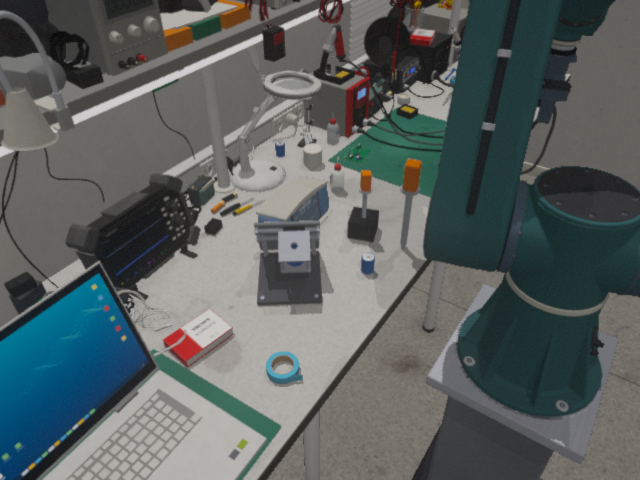

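View pics/top0.png

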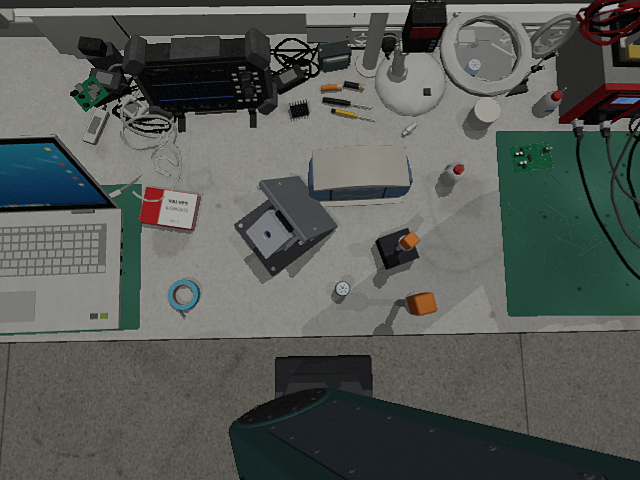

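The small spindle in the black rest has its handle at scene (366,182) and top (410,241). The look-alike is the tall spindle at scene (412,176) and top (422,303). I choose the one in the rest. The stand head's hole is near top (267,235), and the stand's +x runs up and to the right in the top picture.

```bash
cat > h.py <<'E'
import numpy as np, cv2
from scipy.spatial.transform import Rotation as R
def rays(uv,c):
    K=np.array(c['camera_matrix']);k=float(c['k1']); uv=np.atleast_2d(uv).astype(float)
    return cv2.undistortPoints(uv.reshape(-1,1,2),K,np.array([k,0,0,0.]),).reshape(-1,2)
def pts(uv,d,c):          # pixels with depth -> world
    s=rays(uv,c); T=np.array(c['world_from_camera'])
    return (np.c_[s,np.ones(len(s))]*np.atleast_1d(d)[:,None])@T[:3,:3].T+T[:3,3]
def on_plane(uv,c,n,p0):  # ray onto plane
    s=rays(uv,c); T=np.array(c['world_from_camera']); D=np.c_[s,np.ones(len(s))]@T[:3,:3].T
    n=np.asarray(n,float); return T[:3,3]+D*(((np.asarray(p0)-T[:3,3])@n)/(D@n))[:,None]
def mask_pts(m,d,c):
    v,u=np.nonzero(m&(d>0)); return pts(np.c_[u,v],d[v,u],c)
def plane(P):
    for _ in range(4):
        m=np.median(P,0) if _==0 else P.mean(0); n=np.linalg.svd(P-m,full_matrices=False)[2][2]; e=abs((P-m)@n); P=P[e<=max(2*np.median(e),.0008)]
    return n*np.sign(n[2]),P.mean(0),P
def tool(z,y):            # rotation vector of tool with z axis and approx closing axis y
    z=np.asarray(z,float)/np.linalg.norm(z); y=np.asarray(y,float); y=y-z*(y@z); y/=np.linalg.norm(y)
    return R.from_matrix(np.c_[np.cross(y,z),y,z]).as_rotvec()
E
python3 - <<'E'
from h import *
for n in("scene","top"):
    c=np.load(n+"0.npz");p=c['p'];d=c['d'];hsv=cv2.cvtColor(p,cv2.COLOR_RGB2HSV)
    m=((hsv[...,0]>5)&(hsv[...,0]<20)&(hsv[...,1]>170)&(hsv[...,2]>100)).astype(np.uint8)
    k,l,s,ce=cv2.connectedComponentsWithStats(m)
    for i in range(1,k):
        if s[i,4]>60:
            P=mask_pts(l==i,d,c); top=P[P[:,2]>np.percentile(P[:,2],95)-.004]
            print(n,ce[i].round(),s[i,4],'zmax',np.percentile(P[:,2],[5,95]).round(3),'mean',P.mean(0).round(3),'top',top.mean(0).round(4),np.ptp(top,0).round(3),len(top), cv2.minAreaRect((top[:,:2]*1000).astype(np.float32)))
    # stand head plate
    v,u=np.mgrid[0:480,0:640]; P=mask_pts((u>=0),d,c)
    # box about stand
    if n=="top":
        Q=mask_pts((abs(u-267)<14)&(abs(v-233)<14),d,c); nn,m0,I=plane(Q); print('plate',nn,m0,len(I),len(Q))
        Q=mask_pts((abs(u-310)<10)&(abs(v-205)<8),d,c); print('bed',plane(Q)[:2])
a=cv2.imread("pics/top0.png")[165:320,225:445]; cv2.imwrite("pics/crop1.png",cv2.resize(a,None,fx=3.6,fy=3.6,interpolation=cv2.INTER_CUBIC))
E
```

```text
scene [234.  14.] 480 zmax [0.521 0.547] mean [ 0.787 -0.076  0.536] top [ 0.801  -0.0886  0.5459] [0.087 0.088 0.006] 155 ((803.3596801757812, -93.29170227050781), (63.85902786254883, 114.24793243408203), 44.79537582397461)
scene [178.  37.] 475 zmax [0.521 0.547] mean [0.782 0.097 0.536] top [0.7863 0.0969 0.546 ] [0.032 0.066 0.005] 150 ((792.5956420898438, 95.7422103881836), (65.61587524414062, 31.945613861083984), 89.99853515625)
scene [411. 175.] 416 zmax [0.195 0.255] mean [ 0.365 -0.158  0.23 ] top [ 0.3677 -0.1667  0.2543] [0.037 0.035 0.007] 107 ((368.50146484375, -166.1443328857422), (31.895526885986328, 36.099029541015625), 15.842114448547363)
scene [366. 180.] 161 zmax [0.149 0.19 ] mean [ 0.483 -0.158  0.173] top [ 0.4854 -0.1626  0.1888] [0.024 0.023 0.005] 48 ((486.8892822265625, -164.61671447753906), (19.7611141204834, 23.514848709106445), 30.412750244140625)
top [329.  87.] 66 zmax [0.012 0.018] mean [ 0.886 -0.022  0.015] top [ 0.8864 -0.0224  0.0154] [0.012 0.034 0.005] 46 ((886.148681640625, -22.685739517211914), (11.252411842346191, 34.589210510253906), 5.3774189949035645)
top [411. 239.] 142 zmax [0.188 0.193] mean [ 0.49  -0.164  0.191] top [ 0.4897 -0.1642  0.191 ] [0.028 0.026 0.005] 129 ((490.2301330566406, -164.46841430664062), (22.343955993652344, 22.151046752929688), 42.94287872314453)
top [425. 303.] 356 zmax [0.254 0.258] mean [ 0.372 -0.168  0.256] top [ 0.3721 -0.1688  0.2565] [0.035 0.034 0.005] 327 ((372.34930419921875, -168.5901336669922), (31.97740364074707, 31.16890525817871), 12.634617805480957)
plate [-0.30104428  0.40706484  0.86236336] [0.51376364 0.10981824 0.14058568] 462 728
bed (array([ 0.51131551, -0.69602882,  0.50408366]), array([0.58587278, 0.0265191 , 0.06681841]))
```

View pics/crop1.png

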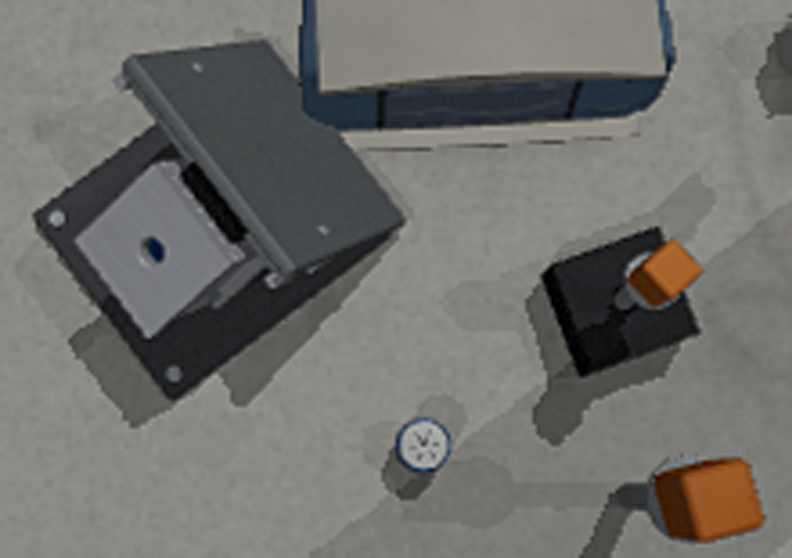

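The crop shows the small spindle: handle top at crop (668,275), collar and shaft in the black rest below it. The taller one at crop (705,500) stands free and measures 256 mm, so it is the wrong size. The head hole is at crop (153,250). Next I'll check reach and where the wrist camera sits.

```bash
cat >> h.py <<'E'
xs=np.array([.592,-.806,0]); xs/=np.linalg.norm(xs); ys=np.array([-xs[1],xs[0],0]); A=np.array([0,0,1])*np.cos(np.pi/6)-xs*.5
E
python3 - <<'E'
from plant import robot, capture, camera_params, order, readout
from h import *
c=np.load("top0.npz"); n,m,I=plane(mask_pts(((np.mgrid[0:480,0:640][1]-267)**2<196)&((np.mgrid[0:480,0:640][0]-233)**2<196),c['d'],c))
H=on_plane([267.5,234.4],c,n,m)[0]; print('hole',H, 'A',A)
w=camera_params("wrist"); T=np.eye(4); T[:3,:3]=R.from_rotvec(readout.current_orientation()).as_matrix(); T[:3,3]=readout.current_eef_pos()
print((np.linalg.inv(T)@w['world_from_camera']).round(4)); print(w['camera_matrix'],w['k1'])
S=np.array([.4885,-.164,.165])
print("rest/handle yaw scan; then stand scan")
for deg in range(-180,180,15):
    a=np.radians(deg); y=[np.cos(a),np.sin(a),0]
    f=lambda q: None if q is None else np.round(q,2)
    q1=robot.solve_ik(S,tool([0,0,-1],y))
    ya=np.cos(a)*ys+np.sin(a)*np.cross(-A,ys)
    q2=[robot.solve_ik(H+A*h,tool(-A,ya)) for h in(.03,.17,.25)]
    print(deg,f(q1),'|',[f(q) for q in q2])
E
```

```text
hole [0.51144128 0.10984519 0.13976224] A [-0.2959852   0.40297985  0.8660254 ]
[[ 1.000e-04 -9.714e-01 -2.375e-01  6.600e-02]
 [ 1.000e+00 -3.000e-04  1.500e-03  1.000e-04]
 [-1.600e-03 -2.375e-01  9.714e-01 -1.534e-01]
 [ 0.000e+00  0.000e+00  0.000e+00  1.000e+00]]
[[353.26490654   0.         319.84974787]
 [  0.         353.26490654 237.41239146]
 [  0.           0.           1.        ]] 0.009949794513851237
rest/handle yaw scan; then stand scan
-180 [-0.37  0.19  2.14  0.    0.82  2.77] | [array([ 0.43,  0.19,  2.21, -0.77,  0.78, -2.77]), array([ 0.58, -0.01,  2.16, -0.61,  1.05, -2.87]), array([ 0.66, -0.09,  2.1 , -0.56,  1.21, -2.89])]
-165 [-0.37  0.19  2.14 -0.    0.82  2.51] | [array([ 0.43,  0.19,  2.21, -0.77,  0.78, -2.51]), array([ 0.58, -0.01,  2.16, -0.61,  1.05, -2.61]), array([ 0.66, -0.09,  2.1 , -0.56,  1.21, -2.63])]
-150 [-0.37  0.19  2.14  0.    0.82  2.25] | [array([ 0.43,  0.19,  2.21, -0.77,  0.78, -2.25]), array([ 0.58, -0.01,  2.16, -0.61,  1.05, -2.35]), array([ 0.66, -0.09,  2.1 , -0.56,  1.21, -2.37])]
-135 [-0.37  0.19  2.14 -0.    0.82  1.99] | [ar
[... 3314 characters left out ...]
20 [-0.37  0.19  2.14 -0.    0.82 -2.46] | [array([ 0.43,  0.19,  2.21, -0.77,  0.78,  2.46]), array([ 0.58, -0.01,  2.16, -0.61,  1.05,  2.36]), array([ 0.66, -0.09,  2.1 , -0.56,  1.21,  2.35])]
135 [-0.37  0.19  2.14 -0.    0.82 -2.73] | [array([ 0.43,  0.19,  2.21, -0.77,  0.78,  2.72]), array([ 0.58, -0.01,  2.16, -0.61,  1.05,  2.63]), array([ 0.66, -0.09,  2.1 , -0.56,  1.21,  2.61])]
150 [-0.37  0.19  2.14  0.    0.82 -2.99] | [array([ 0.43,  0.19,  2.21, -0.77,  0.78,  2.99]), array([ 0.58, -0.01,  2.16, -0.61,  1.05,  2.89]), array([ 0.66, -0.09,  2.1 , -0.56,  1.21,  2.87])]
165 [-0.37  0.19  2.14 -0.    0.82  3.03] | [array([ 0.43,  0.19,  2.21, -0.77,  0.78, -3.04]), None, None]
```

```bash
python3 - <<'E'
from plant import robot, capture, camera_params, order, readout
from h import *
def shot(n):
    w=camera_params("wrist"); p,d=capture("wrist"); cv2.imwrite(f"pics/{n}.png",p[:,:,::-1]); np.savez(n+".npz",p=p,d=d,**w)
S=np.array([.4885,-.164,.335]); a=np.radians(-40)
robot.move_straight([.214,-.62,.34],feed=.3)
robot.move_ptp(S,tool([0,0,-1],[np.cos(a),np.sin(a),0])); robot.sleep(.2); shot("w_sp")
H=np.array([.5114,.1098,.1398])
print(readout.current_time_s())
robot.move_ptp(H+A*.125,tool(-A,ys)); robot.sleep(.2); shot("w_hd")
print(readout.current_time_s(),readout.current_eef_pos())
a=np.hstack([cv2.resize(cv2.imread(f"pics/{n}.png"),(400,300)) for n in("w_sp","w_hd")]);cv2.imwrite("pics/w.png",a)
E
```

```text
2.8167
4.4083 [0.47476327 0.15951154 0.2482481 ]
```

View pics/w.png

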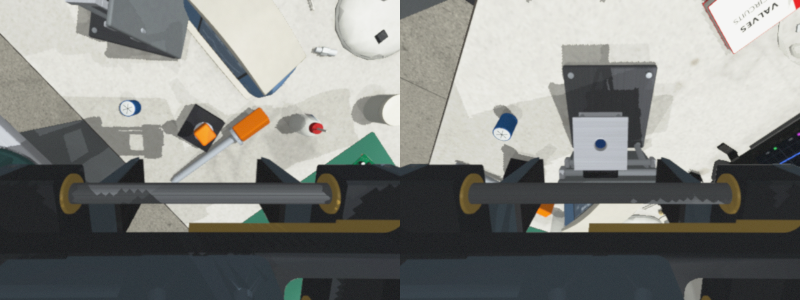

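In the wrist views the small handle's top is at left-half (204,133), and the tall one at (250,122). The plate with its hole is at right-half (200,144). Measuring both.

```bash
python3 - <<'E'
from h import *
vv,uu=np.mgrid[0:480,0:640]
c=np.load("w_sp.npz");p=c['p'];d=c['d'];hsv=cv2.cvtColor(p,cv2.COLOR_RGB2HSV)
om=((hsv[...,0]>4)&(hsv[...,0]<22)&(hsv[...,1]>150)&(hsv[...,2]>80)).astype(np.uint8)
k,l,s,ce=cv2.connectedComponentsWithStats(om)
W=pts(np.c_[uu.ravel(),vv.ravel()],d.ravel(),c).reshape(480,640,3)
for i in range(1,k):
    if s[i,4]>100:
        Z=W[...,2]; m=(l==i)&(d>0); zt=np.percentile(Z[m],95); t=(m&(Z>zt-.004))
        u=np.c_[np.nonzero(t)[1],np.nonzero(t)[0]]; zz=np.median(Z[t])
        P=on_plane(u,c,[0,0,1],[0,0,zz]); print(ce[i].round(),s[i,4],'zt',zz,P.mean(0).round(4),cv2.minAreaRect((P[:,:2]*1000).astype(np.float32)))
# rest top: dark, z about .055, near handle
m=(abs(W[...,2]-.055)<.006)&(d>0)&(np.hypot(W[...,0]-.4885,W[...,1]+.164)<.07)&(hsv[...,2]<90)
P=W[m]; print('rest n',len(P),P.mean(0),cv2.minAreaRect((P[:,:2]*1000).astype(np.float32)))
# collar points: z .13-.145 (10+125..130)
m=(abs(W[...,2]-.14)<.006)&(d>0)&(np.hypot(W[...,0]-.4885,W[...,1]+.164)<.03)&(om==0);P=W[m];print('collar',len(P),P.mean(0) if len(P) else 0, np.ptp(P,0) if len(P) else 0)
c=np.load("w_hd.npz");p=c['p'];d=c['d']
W=pts(np.c_[uu.ravel(),vv.ravel()],d.ravel(),c).reshape(480,640,3)
n,m0,I=plane(W[(abs(uu-320)<30)&(abs(vv-230)<25)&(d>0)]); print('plate',n,m0,len(I),'angle to A',np.degrees(np.arccos(n@A)))
on=(abs((W-m0)@n)<.003)&(d>0)&(abs(uu-320)<80)&(abs(vv-230)<70)
k,l,s,ce=cv2.connectedComponentsWithStats(on.astype(np.uint8)); j=1+np.argmax(s[1:,4]); pm=l==j
E=np.c_[xs*np.cos(np.pi/6)+np.array([0,0,.5]),ys]; P=(W[pm]-m0)@E
r=cv2.minAreaRect((P*1000).astype(np.float32)); print('plate rect',r,'centre',m0+E@np.array(r[0])/1000)
hm=(cv2.morphologyEx(pm.astype(np.uint8),cv2.MORPH_CLOSE,np.ones((25,25)))>0)
g=cv2.cvtColor(p,cv2.COLOR_RGB2GRAY); dk=(hm&(g<np.median(g[pm])*.62)).astype(np.uint8)
k,l,s,ce=cv2.connectedComponentsWithStats(dk)
for i in range(1,k):
    if s[i,4]>40:
        cn=max(cv2.findContours((l==i).astype(np.uint8),0,1)[0],key=len)
        q=on_plane(ce[i],c,n,m0)[0]; e=(on_plane(cn.reshape(-1,2),c,n,m0)-q)@E; print('hole',ce[i],s[i,4],q,'size',np.ptp(e,0))
E
```

```text
[402. 199.] 1606 zt 0.04629501486151538 [ 0.5786 -0.2329  0.0463] ((571.862548828125, -231.82603454589844), (17.663211822509766, 66.6535873413086), 89.93014526367188)
[327. 215.] 803 zt 0.1889357528772122 [ 0.5011 -0.1599  0.1889] ((501.0263671875, -159.823974609375), (23.59359359741211, 23.47356414794922), 89.93058776855469)
rest n 2075 [ 0.4900943  -0.15976979  0.0547834 ] ((489.2283630371094, -166.4154052734375), (69.82186126708984, 69.51521301269531), 18.841018676757812)
collar 109 [ 0.50085933 -0.15377411  0.13884435] [0.03132873 0.02328096 0.00943876]
plate [-0.29465482  0.40132028  0.86724885] [0.50930949 0.1118136  0.1371963 ] 1912 angle to A 0.14059007054386663
plate rect ((1.3212203979492188, -0.07828521728515625), (70.58792877197266, 70.10767364501953), 0.16097186505794525) centre [0.50992374 0.11084507 0.13785691]
hole [320.39516129 230.94354839] 248 [0.51008091 0.11109006 0.13779321] size [0.01412786 0.01377914]
```

The tall look-alike has gone from standing to lying, although my fingertips stayed above 0.31 m. The small spindle now leans about 4°. I'll look again before reaching.

```bash
python3 - <<'E'
from plant import robot, capture, camera_params, order, readout
from h import *
for n in("scene","top"):
    p,d=capture(n); np.savez(f"{n}1.npz",p=p,d=d,**camera_params(n))
    a={"scene":p[130:290,300:460],"top":p[180:330,320:470]}[n]; cv2.imwrite(f"{n}c.png",a[:,:,::-1])
cv2.imwrite("pics/now.png",np.hstack([cv2.resize(cv2.imread(n+"c.png"),(400,400),interpolation=cv2.INTER_CUBIC) for n in("scene","top")]))
c=np.load("w_sp.npz"); cv2.imwrite("pics/w_sp_crop.png",cv2.resize(c['p'][140:300,230:470,::-1],(720,480),interpolation=cv2.INTER_CUBIC))
print(readout.current_ft_force())
E
```

```text
[ 0.20772841 -0.51679195 -0.2245374 ]
```

View pics/now.png

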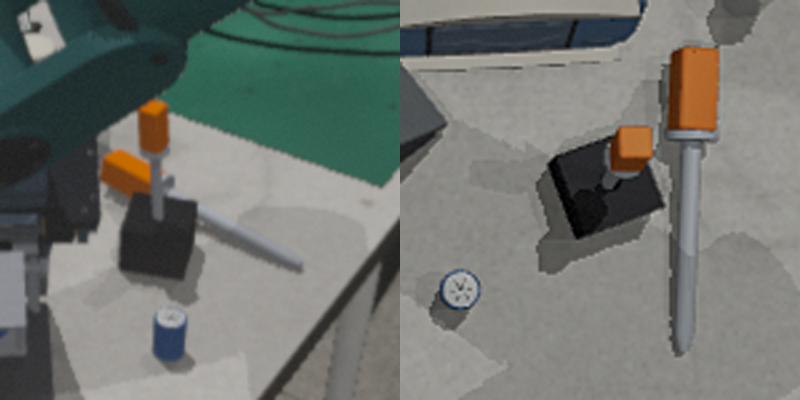

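View pics/w_sp_crop.png

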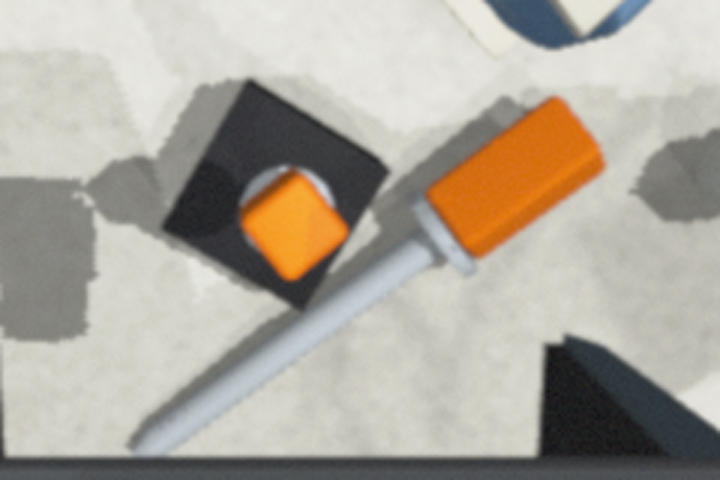

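The tall look-alike toppled by itself. It stood free on a 6 mm tip, the robot clock only started with my first move, and the wrist force reads about zero. It now lies on the table beside the rest, with its handle at crop (693,90) and its nose at (683,345), not touching the rest. The small spindle is still in its rest at crop (632,145), turned and leaning. I'll re-measure its lean.

```bash
python3 - <<'E'
from h import *
vv,uu=np.mgrid[0:480,0:640]
for f in("w_sp","top1","scene1"):
    c=np.load(f+".npz");p=c['p'];d=c['d'];hsv=cv2.cvtColor(p,cv2.COLOR_RGB2HSV)
    W=pts(np.c_[uu.ravel(),vv.ravel()],d.ravel(),c).reshape(480,640,3)
    near=(np.hypot(W[...,0]-.495,W[...,1]+.163)<.06)&(d>0); Z=W[...,2]
    om=near&(hsv[...,0]>4)&(hsv[...,0]<22)&(hsv[...,1]>150)&(Z>.12)
    zt=np.percentile(Z[om],93); t=om&(Z>zt-.004); P=on_plane(np.c_[uu[t],vv[t]],c,[0,0,1],[0,0,np.median(Z[t])])
    r=cv2.minAreaRect((P[:,:2]*1000).astype(np.float32))
    b=near&(abs(Z-.055)<.006)&(hsv[...,2]<90); Q=on_plane(np.c_[uu[b],vv[b]],c,[0,0,1],[0,0,.055]); rr=cv2.minAreaRect((Q[:,:2]*1000).astype(np.float32))
    s=near&(Z>.062)&(Z<.128)&~om; SP=W[s]
    print(f,t.sum(),zt.round(4),'handle',np.round(r[0],1),np.round(r[1],1),round(r[2],1),'topP',P.mean(0).round(4),'rest',np.round(rr[0],1),np.round(rr[1],1),round(rr[2],1))
    if len(SP)>20:
        for lo in(.065,.085,.105): q=SP[(SP[:,2]>lo)&(SP[:,2]<lo+.02)]; print('   shaft',len(q),q.mean(0).round(4) if len(q) else '')
    for lo in(.145,.16,.175):
        q=W[om&(Z>lo)&(Z<lo+.015)]; print('   handle',len(q),q.mean(0).round(4) if len(q) else '')
E
```

```text
w_sp 82 0.4233 handle [ 526.5 -164.4] [ 4.  62.8] 49.5 topP [ 0.5287 -0.167   0.4246] rest [ 489.4 -166.3] [69.8 69.3] 18.7
   handle 2 [ 0.4975 -0.1492  0.1597]
   handle 25 [ 0.5    -0.149   0.1684]
   handle 656 [ 0.502  -0.1589  0.1883]
top1 131 0.1921 handle [ 501.2 -158.7] [22.6 20.8] 89.0 topP [ 0.5008 -0.1582  0.1904] rest [ 490.2 -164.5] [70.1 70.6] 19.2
   handle 22 [ 0.493  -0.1542  0.1533]
   handle 32 [ 0.4928 -0.1546  0.167 ]
   handle 92 [ 0.5011 -0.156   0.1867]
scene1 43 0.1892 handle [ 496.1 -157.4] [19.1 25.5] 2.6 topP [ 0.4957 -0.1575  0.1886] rest [ 485.5 -161.2] [70.3 78.8] 19.1
   shaft 28 [ 0.4891 -0.1612  0.0762]
   shaft 33 [ 0.4912 -0.1614  0.0959]
   shaft 28 [ 0.4922 -0.1601  0.1157]
   handle 56 [ 0.4922 -0.1538  0.153 ]
   handle 54 [ 0.4939 -0.1533  0.1677]
   handle 76 [ 0.4951 -0.1551  0.184 ]
```

```bash
cat >> h.py <<'E'
U=np.array([.074,.038,1]); U/=np.linalg.norm(U)
E
python3 - <<'E'
from plant import robot, capture, camera_params, order, readout
from h import *
G=np.array([.4986,-.160,.1645]); rv=tool(-U,[1,0,0]); T=G-.002*U
ep=np.array(readout.current_eef_pos())
robot.move_straight(ep+A*.07,feed=.3)
robot.move_ptp(T+U*.09,rv); robot.move_straight(T,feed=.12)
f0=np.array(readout.current_ft_force())
robot.move_gripper(0.0,grip_force=40); robot.sleep(.2)
print(readout.current_time_s(),'gap',readout.current_finger_gap()*91,'F',readout.current_finger_force(),f0.round(2),np.round(readout.current_ft_force(),2),np.round(readout.current_wrist_torque(),3))
robot.move_straight(T+U*.06,feed=.06)
print(np.round(readout.current_ft_force(),2))
robot.move_straight(T+U*.06+[0,0,.09],feed=.2); robot.sleep(.3)
print(readout.current_time_s(),'gap',readout.current_finger_gap()*91,np.round(readout.current_ft_force(),2),np.round(readout.current_wrist_torque(),3),readout.current_eef_pos())
for n in("scene","wrist"):
    w=camera_params(n);p,d=capture(n); np.savez(f"{n}2.npz",p=p,d=d,**w); cv2.imwrite(f"{n}2.png",p[:,:,::-1])
a=cv2.resize(cv2.imread("scene2.png")[80:280,280:480],(400,400),interpolation=cv2.INTER_CUBIC);b=cv2.resize(cv2.imread("wrist2.png"),(400,300))
cv2.imwrite("pics/held.png",np.hstack([a,np.vstack([b,np.zeros((100,400,3),np.uint8)])]))
E
```

```text
8.3917 gap 23.94713052910722 F 39.98616814613342 [ 0.29 -0.05 -0.51] [ 1.    2.11 -1.13] [ 0.444 -0.482 -0.033]
[ 0.33  0.5  -2.29]
10.4417 gap 24.063133728033353 [ 0.07  0.7  -1.83] [ 0.063 -0.163 -0.009] [ 0.50254398 -0.15769214  0.31133053]
```

View pics/held.png

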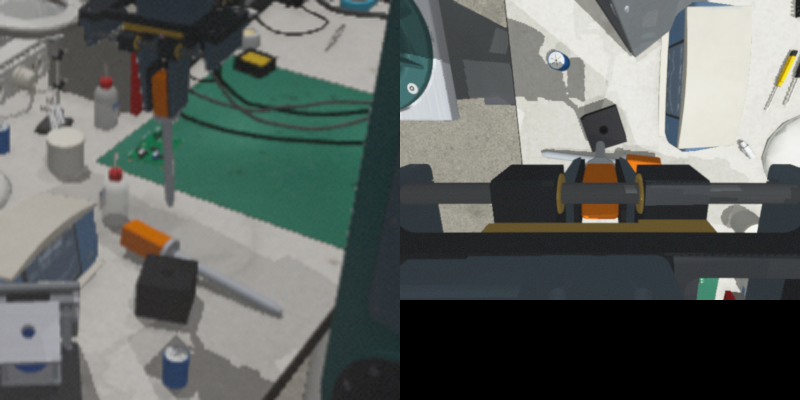

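The spindle is held squarely: shaft at scene crop (168,110)–(170,205), nose visible in the wrist view at about (598,147). The rest is empty. Now I'll measure the spindle's tilt in the tool frame.

```bash
python3 - <<'E'
from plant import readout, camera_params
from h import *
Rt=R.from_rotvec(readout.current_orientation()).as_matrix(); t=np.array(readout.current_eef_pos())
vv,uu=np.mgrid[0:480,0:640]
for f in("scene2","wrist2"):
    c=np.load(f+".npz"); d=c['d']; W=pts(np.c_[uu.ravel(),vv.ravel()],d.ravel(),c)
    L=(W-t)@Rt; m=(d.ravel()>0)&(abs(L[:,0])<.03)&(abs(L[:,1])<.02)&(L[:,2]>.03)&(L[:,2]<.165); P=L[m]
    print(f,len(P),P[:,2].max() if len(P) else '')
    for lo in np.arange(.03,.16,.015):
        q=P[(P[:,2]>=lo)&(P[:,2]<lo+.015)]
        if len(q)>3: print('  ',lo.round(3),len(q),(np.median(q,0)*1000).round(1),'mid y',((q[:,1].min()+q[:,1].max())*500).round(1),'x',((q[:,0].min()+q[:,0].max())*500).round(1))
    T=np.array(c['world_from_camera']); print('  view dir in tool',(T[:3,2]@Rt).round(2))
E
```

```text
scene2 205 0.15358441043637636
   0.03 20 [ 3.2 -4.8 40.5] mid y -3.8 x 3.4
   0.045 26 [ 2.8 -4.4 52.7] mid y -3.1 x 1.6
   0.06 28 [ 2.7 -4.9 65.8] mid y -1.9 x 2.4
   0.075 28 [ 2.9 -4.3 83. ] mid y -1.5 x 0.4
   0.09 27 [ 3.2 -5.5 97.6] mid y -3.9 x 0.9
   0.105 25 [  2.   -4.7 113. ] mid y -3.8 x 1.6
   0.12 26 [  3.1  -4.2 126.4] mid y -2.8 x 3.1
   0.135 21 [  2.2  -3.8 140.1] mid y -1.6 x 2.7
   0.15 4 [  0.2  -2.6 152.9] mid y -2.7 x -2.5
  view dir in tool [-0.62  0.48  0.62]
wrist2 360 0.14368268721031702
   0.06 58 [ 4.  -0.3 69.8] mid y -0.6 x 3.2
   0.075 87 [ 3.8 -0.3 81.8] mid y -0.5 x 1.8
   0.09 74 [ 3.6 -0.6 97.1] mid y -0.6 x 2.1
   0.105 62 [  3.6  -0.3 112.1] mid y -0.6 x 1.8
   0.12 56 [  3.5  -0.3 126.8] mid y -0.3 x 1.5
   0.135 23 [  3.3  -1.1 138.7] mid y -0.7 x 1.7
  view dir in tool [-0.24 -0.    0.97]
```

```bash
python3 - <<'E'
from plant import robot, capture, camera_params, order, readout
from h import *
H=np.array([.5105,.1107,.1384]); rv=tool(-A,ys)
ep=np.array(readout.current_eef_pos())
robot.move_straight(ep+[0,0,.08],feed=.3)
robot.move_ptp(H+A*(.153+.08),rv); robot.move_straight(H+A*(.153+.02),feed=.12); robot.sleep(.3)
print(readout.current_time_s(),np.round(readout.current_ft_force(),2))
Rt=R.from_rotvec(readout.current_orientation()).as_matrix(); t=np.array(readout.current_eef_pos()); print('err',t-(H+A*.173))
vv,uu=np.mgrid[0:480,0:640]
out=[]
for n in("wrist","scene","top"):
    c=camera_params(n);p,d=capture(n);np.savez(f"{n}3.npz",p=p,d=d,**c)
    W=pts(np.c_[uu.ravel(),vv.ravel()],d.ravel(),c); L=((W-t)@Rt); ok=d.ravel()>0
    print(n)
    for lo in np.arange(.06,.155,.02):
        q=L[ok&(abs(L[:,0])<.02)&(abs(L[:,1])<.02)&(L[:,2]>=lo)&(L[:,2]<lo+.02)]
        if len(q)>3: print('  shaft',lo.round(3),len(q),(np.median(q,0)*1000).round(1),'mid y',((q[:,1].min()+q[:,1].max())*500).round(1))
    m=ok&(abs(L[:,2]-.173)<.004)&(abs(L[:,0])<.06)&(abs(L[:,1])<.06); P=L[m]
    if len(P)>50: r=cv2.minAreaRect((P[:,:2]*1000).astype(np.float32)); print('  plate',len(P),np.median(P[:,2]).round(4),'x',(np.percentile(P[:,0],[.5,99.5])*1000).round(1),'y',(np.percentile(P[:,1],[.5,99.5])*1000).round(1),np.round(r[0],1),np.round(r[1],1),round(r[2],1))
    cv2.imwrite(f"{n}3.png",p[:,:,::-1])
a=cv2.resize(cv2.imread("wrist3.png")[120:330,180:460],(400,300),interpolation=cv2.INTER_CUBIC)
b=cv2.resize(cv2.imread("scene3.png")[160:310,220:420],(400,300),interpolation=cv2.INTER_CUBIC)
cv2.imwrite("pics/app.png",np.hstack([a,b]))
E
```

```text
13.3333 [-0.49  0.05 -1.25]
err [8.21876403e-05 2.98543459e-04 4.62182989e-04]
wrist
  shaft 0.06 92 [ 4.5 -0.7 72.8] mid y -0.4
  shaft 0.08 110 [ 4.2 -0.4 90.2] mid y -0.7
  shaft 0.1 86 [  4.1  -0.8 110.2] mid y -0.8
  shaft 0.12 68 [  3.9  -0.5 129.3] mid y -0.6
  shaft 0.14 10 [ 4.300e+00 -1.000e-01  1.412e+02] mid y -1.4
  plate 4583 0.1736 x [-32.1  35.9] y [-35.7  33.8] [ 0.8 -1. ] [70.  70.4] 89.8
scene
  shaft 0.06 24 [ 3.4 -3.4 70.4] mid y -2.4
  shaft 0.08 21 [ 3.7 -2.7 91. ] mid y -1.8
  shaft 0.1 18 [  3.6  -2.1 112.3] mid y -1.3
  shaft 0.12 16 [  4.1  -1.8 131.2] mid y -1.7
  plate 810 0.1739 x [-56.7  36.6] y [-36.6  38.9] [-10.1  -2.3] [ 95.2 105.9] 0.3
top
  shaft 0.06 45 [-6.7 -0.9 69.8] mid y 0.2
  shaft 0.08 43 [-6.5 -0.7 90.4] mid y 0.2
  shaft 0.1 42 [ -6.5  -0.9 110.5] mid y 0.2
  shaft 0.12 35 [ -6.5  -1.5 130.2] mid y 0.0
  shaft 0.14 10 [ -5.8  -1.3 142.6] mid y -0.2
  plate 1050 0.1729 x [-59.1  35.5] y [-34.6  47.4] [-12.1   3.7] [ 95.7 111.1] 0.0
```

View pics/app.png

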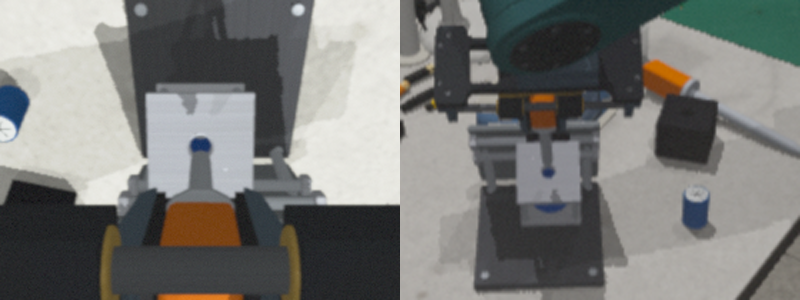

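The wrist view shows the nose just short of the hole at (201,143). Relative to the hole in the same image, the shaft needs about +1.5 mm in tool x and −0.4 mm in tool y. I'll shift by that and descend in small force-checked steps.

```bash
cat > desc.py <<'E'
from plant import robot, capture, camera_params, order, readout
from h import *
import json
def descend(t0,s0,s1,step,feed,f0,lim=8,kx=.00012,ky=.0001,verbose=1):
    """t0: TCP at s=0 ; s = distance advanced along -A; lateral compliance; stops at axial push over lim"""
    Rt=R.from_rotvec(tool(-A,ys)); Rm=Rt.as_matrix(); off=np.zeros(2); s=s0
    while s<s1-1e-9:
        s=min(s+step,s1); robot.move_straight(t0-A*s+Rm[:,:2]@off,feed=feed)
        F=(np.array(readout.current_ft_force())-f0)@Rm
        if verbose: print(round(s*1000,1),F.round(1),(off*1000).round(2),round(readout.current_time_s(),2))
        if -F[2]>lim: print('STOP axial'); break
        if np.hypot(F[0],F[1])>15: print('STOP lateral'); break
        off+=np.array([kx,ky])*np.where(abs(F[:2])>1,F[:2],0)
    np.savez('state.npz',t0=t0+Rm[:,:2]@off,s=s,f0=f0)
E
python3 - <<'E'
from desc import *
Rm=R.from_rotvec(readout.current_orientation()).as_matrix(); t0=np.array(readout.current_eef_pos())+Rm[:,:2]@np.array([.0015,-.0004])
robot.move_straight(t0,feed=.03); robot.sleep(.2)
f0=np.mean([np.array(readout.current_ft_force()) for _ in range(3)],0); print(f0)
robot.move_straight(t0-A*.016,feed=.05)
descend(t0,.016,.044,.002,.02,f0,lim=6)
print('gap',readout.current_finger_gap()*91,readout.current_time_s())
E
```

```text
[-0.11248124 -0.34860025 -2.10397722]
18.0 [-0.6  1.2 -0.8] [0. 0.] 14.65
20.0 [-0.   0.5 -1.3] [0.   0.12] 14.9
22.0 [-0.2  0.1  0.4] [0.   0.12] 15.15
24.0 [-0.5  0.7 -1. ] [0.   0.12] 15.4
26.0 [-0.9  0.1 -0.2] [0.   0.12] 15.65
28.0 [0.  0.4 0.1] [0.   0.12] 15.9
30.0 [ 0.3  0.  -0.4] [0.   0.12] 16.15
32.0 [-0.7  0.9 -0.5] [0.   0.12] 16.4
34.0 [ 0.9  0.1 -0.7] [0.   0.12] 16.65
36.0 [-0.3  0.  -0.8] [0.   0.12] 16.9
38.0 [-0.3  0.9 -0.5] [0.   0.12] 17.15
40.0 [ 0.   1.1 -0.8] [0.   0.12] 17.4
42.0 [-0.4  0.   0.1] [0.   0.23] 17.65
44.0 [-0.4  1.   0.2] [0.   0.23] 17.9
gap 23.698989709135336 17.9
```

The nose is about 23 mm below the plate's face with no contact force. Continuing to just short of the seat.

```bash
sed -i 's/abs(F\[:2\])>1/abs(F[:2])>1.8/' desc.py; python3 - <<'E'
from desc import *
st=np.load('state.npz')
descend(st['t0'],float(st['s']),.138,.004,.03,st['f0'],lim=6)
print('gap',readout.current_finger_gap()*91,readout.current_time_s())
E
```

```text
48.0 [-0.4  0.1 -0.8] [0. 0.] 18.18
52.0 [ 0.7 -0.  -0.7] [0. 0.] 18.47
56.0 [-0.1  0.4 -1.2] [0. 0.] 18.75
60.0 [-0.1 -0.1 -1.1] [0. 0.] 19.03
64.0 [ 0.1  0.4 -0.7] [0. 0.] 19.32
68.0 [-0.2  0.2 -1.7] [0. 0.] 19.6
72.0 [-0.1  0.1 -0.6] [0. 0.] 19.88
76.0 [-0.   0.1 -0.1] [0. 0.] 20.17
80.0 [ 0.3  0.6 -0.9] [0. 0.] 20.45
84.0 [ 0.5  0.4 -1.5] [0. 0.] 20.73
88.0 [ 0.3  0.1 -1.1] [0. 0.] 21.02
92.0 [-0.1 -0.6 -0.5] [0. 0.] 21.3
96.0 [-0.1  0.1 -0.7] [0. 0.] 21.58
100.0 [ 0.5  0.1 -1.5] [0. 0.] 21.87
104.0 [-0.9 -0.9  0.3] [0. 0.] 22.15
108.0 [ 0.3  0.6 -1.4] [0. 0.] 22.43
112.0 [-0.8  0.1 -0.3] [0. 0.] 22.72
116.0 [ 0.3  0.4 -1.4] [0. 0.] 23.0
120.0 [-0.9  0.4 -0.6] [0. 0.] 23.28
124.0 [ 0.1  0.5 -1.2] [0. 0.] 23.57
128.0 [-0.4 -0.6 -0.8] [0. 0.] 23.85
132.0 [-0.2 -0.  -1.3] [0. 0.] 24.13
136.0 [-0.1  1.  -0.1] [0. 0.] 24.42
138.0 [-0.7  0.5 -0.5] [0. 0.] 24.67
gap 23.770072322051675 24.6667
```

```bash
python3 - <<'E'
from desc import *
st=np.load('state.npz')
descend(st['t0'],float(st['s']),.150,.0005,.01,st['f0'],lim=8,kx=0,ky=0)
robot.sleep(.3); Rm=R.from_rotvec(tool(-A,ys)).as_matrix()
print('gap',readout.current_finger_gap()*91,readout.current_time_s(),((np.array(readout.current_ft_force())-st['f0'])@Rm).round(2),np.round(readout.current_wrist_torque(),2))
for n in("wrist","scene"):
    c=camera_params(n);p,d=capture(n);np.savez(f"{n}4.npz",p=p,d=d,**c); cv2.imwrite(f"{n}4.png",p[:,:,::-1])
a=cv2.resize(cv2.imread("wrist4.png")[120:330,180:460],(400,300),interpolation=cv2.INTER_CUBIC)
b=cv2.resize(cv2.imread("scene4.png")[190:310,230:390],(400,300),interpolation=cv2.INTER_CUBIC)
cv2.imwrite("pics/seat.png",np.hstack([a,b]))
E
```

```text
138.5 [-0.1  0.5 -0.5] [0. 0.] 24.92
139.0 [ 0.5  0.3 -0.6] [0. 0.] 25.17
139.5 [ 0.2 -0.1 -0.7] [0. 0.] 25.42
140.0 [ 0.1  0.5 -0.9] [0. 0.] 25.67
140.5 [ 0.4  0.6 -0.3] [0. 0.] 25.92
141.0 [-0.3  0.8 -0.7] [0. 0.] 26.17
141.5 [-0.5  0.  -0.1] [0. 0.] 26.42
142.0 [-0.4  0.3 -1.1] [0. 0.] 26.67
142.5 [-0.   0.9 -0.4] [0. 0.] 26.92
143.0 [-0.7  0.3  0.2] [0. 0.] 27.17
143.5 [0.1 0.4 0.5] [0. 0.] 27.42
144.0 [ 0.3  0.6 -0.6] [0. 0.] 27.67
144.5 [-0.3 -0.2  0.2] [0. 0.] 27.92
145.0 [0.  0.8 0.1] [0. 0.] 28.17
145.5 [ 0.2 -1.  -9. ] [0. 0.] 28.42
STOP axial
gap 23.939512331189647 28.7167 [ 0.66 -1.41 -8.92] [ 0.55  0.48 -0.11]
```

View pics/seat.png

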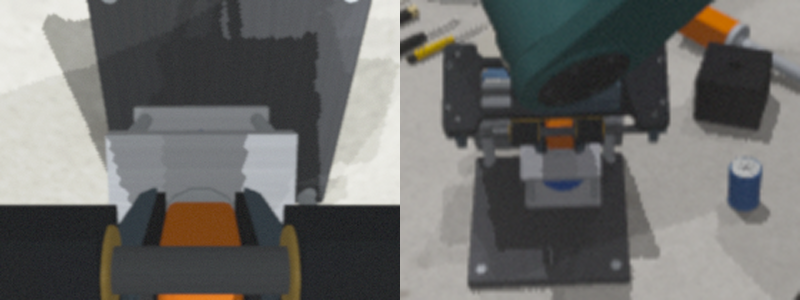

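The collar meets the plate at 145.5 mm of travel with a firm 9 N, exactly where predicted, and the wrist view shows it lying on the plate at (200,195). Now I'll release and back off along the axis.

```bash
python3 - <<'E'
from desc import *
st=np.load('state.npz'); Rm=R.from_rotvec(tool(-A,ys)).as_matrix()
t=st['t0']-A*(float(st['s'])+.0002); robot.move_straight(t,feed=.01)
print(((np.array(readout.current_ft_force())-st['f0'])@Rm).round(2))
robot.move_gripper(1.0); robot.sleep(.2)
print(np.round(readout.current_ft_force(),2),readout.current_finger_gap())
robot.move_straight(t+A*.13,feed=.12); robot.sleep(.5)
c=camera_params("wrist");p,d=capture("wrist");cv2.imwrite("pics/fin.png",p[:,:,::-1]); print(readout.current_time_s())
vv,uu=np.mgrid[0:480,0:640]; W=pts(np.c_[uu.ravel(),vv.ravel()],d.ravel(),c); L=(W-t)@Rm; hs=cv2.cvtColor(p,cv2.COLOR_RGB2HSV).reshape(-1,3)
ok=(d.ravel()>0)&(abs(L[:,0])<.045)&(abs(L[:,1])<.045)
o=ok&(hs[:,0]>4)&(hs[:,0]<22)&(hs[:,1]>150); T=L[o]; zt=np.percentile(T[:,2],5); T=T[T[:,2]<zt+.004]
P=L[ok&(abs(L[:,2]-.028)<.006)&~o]; r=np.hypot(P[:,0],P[:,1])
pl=P[r>.022]; co=P[(r<.0155)]; print('handle top z',np.median(T[:,2]),T.mean(0),'plate',np.median(pl[:,2]),'collar top',np.median(co[:,2]) if len(co) else None,len(co))
E
```

```text
[  1.78  -1.66 -13.13]
[-1.27 -0.23  0.09] 0.9992690596043241
32.15
handle top z -0.027243699812553004 [ 0.00297708  0.00078419 -0.03723243] plate 0.02763985886979703 collar top 0.02291646236728407 88
```

View pics/fin.png

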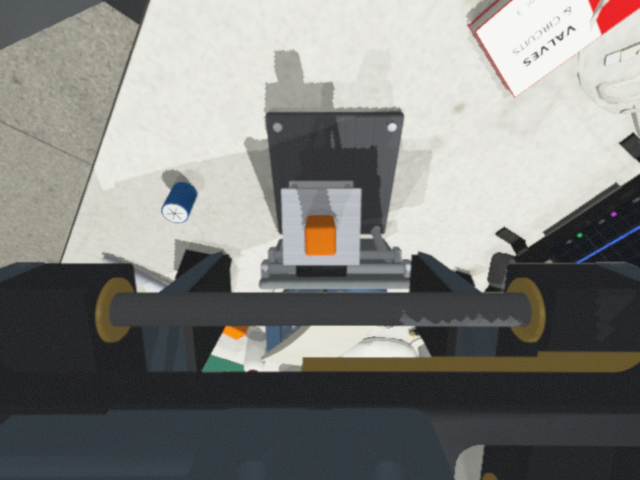

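The final view shows the handle upright on the head at (320,235). Its top is 54.9 mm above the plate (55 expected) and the collar's top 4.7 mm (5 expected), so it's flush and the gripper is clear.

```bash
python3 -c "
from plant import order; print(order.finish_job())"
```

```text
the job is handed in; nothing more can be done
None
```

I threaded the small spindle through both bearings and the reel, let go only once its collar was flush on the upper plate, and handed the job in at about 32 s; early on, the free-standing tall look-alike fell over, knocked the small spindle into a lean in its rest, and I left it lying there.

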